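# Close the tube cooler with its tongued cover

## Robot

A 6-joint arm with a two-finger parallel gripper is mounted at the origin on the work surface. World frame = base frame: x ahead of the robot, y to its left, z up, the work surface at z = 0. Lengths are in m, angles in rad, forces in N, time in s.
With the tool pointing down it reaches from about 0.3 to 0.875 m from the base axis. Payload 4.2 kg.
Tool frame: the origin (TCP) lies at the centre of the arm's flange, where the gripper is bolted on; the fingertips stand 173 mm ahead of it and the grasp point (between the pads) lies 155 mm ahead of it (ctrl.tcp_to_grasp is the distance from the TCP to the grasp point, in m); z points along the fingers, y is the direction in which the jaws open and shut (so a half turn about z gives the same grasp; the last joint's range is limited). The gripper opens to 85 mm and grips with 20 to 120 N. Pads are 22 mm wide; open, the fingers measure 114 mm over their backs; the gripper's body (76 mm by 85 mm) begins 54 mm behind the grasp point. The pads swing forward as they close: fully open they stand 13 mm farther back than shut.
Start: joints at [-1.279, 0.32, 1.565, -0, 1.257, -0.02], TCP at [0.176, -0.547, 0.405] pointing down, gripper open.
Joint ranges: [-3.11, 3.11], [-0.84, 2.01], [0.21, 2.61], [-1.34, 4.49], [0.05, 2.63], [-2.56, 2.56]. Speed limits (rad/s): [2.57, 2.57, 3.14, 3.14, 3.14, 3.14].

## Interface

Orientations are given as a unit quaternion [w, x, y, z].
In Python, from workcell import ctrl, eyes, spotter gives the robot as it stands. The module is installed in compiled form; this text tells all that it offers.
- The arm moves only by the tool drive_tool, never from a script. Its argument "steps" is a list of rows, each a list of 4 numbers: the shift along the tool's x, y, z in units of 0.3 m (1.0 is 0.3 m), then the turn about the tool's z in units of 360 degrees (1.0 is 360 degrees). A call has exactly 10 rows; each row is the pose to reach, as a shift and turn from the pose measured when the call began, along the tool's axes at that moment, turning the shorter way round; what a row does not reach only later rows make up. A row lasts 1/8 s, in which the tool goes at most 62.5 mm and 10.7 degrees, less where a joint would pass 70% of its speed; a pose out of reach is approached as far as the arm can. A call with a number of a shift or a turn outside -1 to 1 is refused whole. A call with a gripper value outside its range is refused whole. "jaw" is the opening, from -1 (shut) to 1 (fully open), set as the call begins (left out, the last holds). The fingers move at their own pace and stop on an object; "force" is the grip in N (left out, the last holds). Time passes only in rows, so rows that repeat a pose let the fingers close, or fill a call up. It gives the time, the measured TCP pose, the force and the opening at its end, in the units of the state.
- ctrl.sense(): the state, without advancing time (a new reading comes with each control period).
- eyes.get_image(name): name is "side" or "top" or "wrist"; returns (picture, depth): 480x640x3 uint8, blue, green, red; 480x640 float32, m along the optical axis (not along the pixel's ray), 0 where there is no reading.
- eyes.camera_model(name): a dict with "camera_matrix" (3x3 intrinsics, pixels), "xyz" and "attitude" of the camera in the world. Camera axes: x right, y up, looking along -z (the intrinsics and any distortion apply to the point x, -y, -z); pixel columns grow to the right and rows downward; lengths in m; the calibration is good to about 2 mm. A picture is of the moment at which its call begins: read the wrist's pose just before it. camera_model takes no time and is no camera call; for the wrist camera it gives the pose at the moment of the call.
- ctrl.sign_off(): hands the job in, once; it reports no verdict.
Trained networks look in the newest picture that a camera, given by its name, has taken for a name from the list of things; names that differ only in an ending like _2 or _b are one class to them, and where a whole thing is asked for, a point or a joint stands for the part that bears it (a point fixed in the world has none). Each returns a list of dicts, best first, with "score" (0 to 1); they miss things now and then, are a little off and sometimes report something else, mostly with a low value. They report only what shows in the picture. A call takes as long as a camera call. They do not tell look-alikes from the thing itself.
- spotter.find_in(camera, label): "rect" ([left, top, width, height] in pixels, round what is visible of it).
- spotter.trace(camera, label): "region" (480x640 bool, what is visible of it) and "rect" ([left, top, width, height] in pixels, round what is visible of it).
The state is a dict: "time": time; "joints": joint angles; "qvel": joint speeds; "effort": joint torques, N m; "position": TCP position; "tool_rot": TCP orientation; "force": force on the tool from outside, world axes, zero at the start; "wrist_torque": the same for the moment, N m; "gripper_width": finger opening in m.
Only numpy, scipy, OpenCV 4.12 (cv2) and the standard library are available. Lean on these libraries where they do the work, as an engineer would, in place of code of your own. Each camera call takes 0.05 s, during which the arm holds its last target.

## Task

Close the tube cooler with its blue cover: tilt the cover, slide its yellow tongue home under the lip of the cooler's grey rail until you feel it stop, without ramming the black buffer strip in the groove, and lower the other edge until it rests on the sloping nose of the orange latch. Let go of the cover there, still tilted; then press its raised edge down until the latch snaps over it and the cover lies flat and locked. Leave the bottle, tube rack, tip box and beaker where they are.

Things in the scene. Friction and masses are not known exactly. Their poses are not given: they have to be found in the camera images.
- case: Fixed low white case of the cooler, 250 x 176 x 32 mm; origin: centre of its underside, on the bench. Its x runs from rail end to latch end, y along the rail, z up. On it is a fixed aluminium bed with ledges, rail and latch, square with it and centred in y, but shifted along x by an UNKNOWN amount up to 12 mm either way: feel for the groove's back with the tongue, or look.
- seat (a point): On the case's axis, 60 mm above the bench: height of the tops of the bed's two side ledges, which carry the cover (x = -72 to +77 mm from the bed's centre, |y| over 48; between them a hollow with tube caps up to 48 mm high). Cheeks at |y| = 58.5, 7 mm above the seat, guide the cover's sides (3.5 mm play each). The cover pivots down on the ledges' rail end, x = -72.
- groove (a point): Nominal middle of the groove's back (a black buffer strip), at seat height; the real one is up to 12 mm off in the case's x. From the bed's centre: groove back x = -91, lip edge x = -83 mm. Floor 52, lip underside 67, lip top 75 mm above the bench; open towards +x, 136 mm long. Enter with the latch edge raised some 0.3 rad: the tongue dips below the seat, goes in, then lower the cover.
- latch_end (a point): Nominal middle of the front wall's inner face, at seat height; the real one is up to 12 mm off in x (x = +77 mm from the bed's centre; wall top 66 mm above the bench). The orange latch is above it, 50 mm wide in y: nose tip x = +69, flat underside 69.5 mm above the bench; slippery slope from 72 mm high at x = +69 up to 87 at x = +76, flat beyond. It holds the tongued cover at about 0.13 rad tilt.
- latch (a joint): Travel of the orange spring latch, m: 0 shut, up to 0.012 pushed back along the case's +x. The cover's edge pressed down drives it back 2 to 6 mm, then it springs over the edge and reads 0 again. The cover's weight does not open it. Pressing down on the cover's top 45 mm from its middle towards the latch takes about 5 to 12 N.
- buffer (a joint): Travel of the black buffer strip that forms the back of the groove, m: 0 at rest, grows as it is pushed in along the case's -x, 0.006 at most. It feels solid up to 13 N, then gives 1 mm for each further 1 N. Push the tongue in only until it stops (5 to 8 N, at 20 mm/s or slower); driving the strip in by more than 2 mm is ramming it.
- cover_grip (a point): Loose blue cover, 0.18 to 0.35 kg, board 150 x 110 x 8 mm, at first flat on the bench. The point is the middle of its black grip rib, 28 mm above the underside (rib 14 mm thick in x, 64 long in y, from 8 to 44 mm above the underside, mid-board). Its x runs from the tongue edge to the plain latch edge, y along the tongue, z up. Locked: axes as the case's, point 88 mm above the bench.
- cover_tongue (a point): Middle of the tip of the cover's yellow tongue: 14 mm long beyond the board's -x edge, 92 mm wide in y, 5 mm thick, flush with the board's underside. The point is 89 mm from the board's centre in its -x, 2.5 mm above the underside. Same axes as the cover.
- reagent: Amber glass bottle, blue cap, 64 mm across, 150 mm high; bystander. Origin: centre of underside.
- tube_rack: Yellow rack of capped tubes, 60 x 130 x 68 mm; bystander. Origin: centre of underside.
- tip_box: White pipette tip box with red top, 80 x 120 x 62 mm; bystander. Origin: centre of underside.
- beaker: Clear plastic beaker, 70 mm across, 90 mm high; bystander. Origin: centre of underside.
Mind the look-alikes: they are no part of the job. There is more than one size of the part that bears cover_grip; the job needs the largest.

How it is judged:
By the outcome, as a careful person would: the job done as asked, in the order asked, and still so for the second after the job is handed in, with the robot touching nothing.
It also fails if it takes over 53 s, if anything falls off the work surface, if the arm or the gripper's body presses on something with over 40 N, if the wrist force passes 120 N, or if a joint passes its speed limit or range.

## Working session

There is one attempt and no reset: what is moved stays moved. The work goes in short steps, Python scripts to look and compute and a tool call to move; the robot and the scene stay as the last step left them, time stands still between calls to the robot, and variables do not carry over. Pictures are saved under pics/ and viewed, and the job is handed in when it is done.

Besides the shell and the picture viewer there is one more tool, called after ">>>" in YAML: its name, and indented under it one key for each argument. drive_tool: Moves the arm, as the interface text tells. Shifts and turns lie within -1 to 1; 1 stands for 0.3 m of shift or 360 degrees of turn. Its arguments: {"type":"object","properties":{"steps":{"type":"array"},"jaw":{"type":"number"},"force":{"type":"number"}},"required":["steps"]}

```bash
mkdir -p pics
python3 - <<'E'
from workcell import ctrl, eyes, spotter
import cv2,numpy as np,pickle
print(ctrl.sense()); print(ctrl.tcp_to_grasp)
D={}
for n in ("top","side"):
    im,d=eyes.get_image(n); D[n]=(im,d,eyes.camera_model(n)); cv2.imwrite(f"pics/{n}0.png",im); print(n,D[n][2])
pickle.dump(D,open("d0.pkl","wb"))
for l in ("cover_grip","case","latch"):
    for r in spotter.find_in("top",l): print(l,r)
E
```

```text
{'time': 0.0, 'joints': array([-1.27900349e+00,  3.20303741e-01,  1.56567505e+00, -3.51887714e-05,
        1.25740429e+00, -2.00278991e-02]), 'qvel': array([-0.00013611, -0.00010909, -0.0004256 ,  0.00015855,  0.00225984,
        0.0001933 ]), 'effort': array([-2.51751226e-03, -4.15526962e+01, -2.34169167e+01, -2.90559738e-04,
        8.36249557e-03,  2.33783476e-05]), 'position': array([ 0.17633835, -0.5471181 ,  0.40387673]), 'tool_rot': array([-8.84692824e-04,  9.87869338e-01,  1.55284799e-01, -1.37847862e-04]), 'force': array([ 0.30003256,  0.55120371, -1.16042053]), 'wrist_torque': array([ 0.01748299, -0.04151965, -0.0587177 ]), 'gripper_width': 0.08560150439843263}
0.1547
top {'camera_matrix': array([[514.38084111,   0.        , 319.84776483],
       [  0.        , 514.38084111, 241.85153356],
       [  0.        ,   0.        ,   1.        ]]), 'xyz': array([0.47548526, 0.01157541, 1.47074008]), 'attitude': array([ 0.70950397,  0.02441818, -0.03086623, -0.70360155])}
side {'camera_matrix': array([[622.70957204,   0.        , 317.47296419],
       [  0.        , 622.70957204, 224.84945954],
       [  0.        ,   0.        ,   1.        ]]), 'xyz': array([-0.28405041,  1.1349892 ,  1.00804367]), 'attitude': array([-0.27567585, -0.15697184,  0.44214034,  0.83897234])}
cover_grip {'rect': [382.3, 188.5, 51.1, 47.2], 'score': 0.96}
cover_grip {'rect': [438.6, 287.9, 46.1, 51.2], 'score': 0.82}
cover_grip {'rect': [352.3, 251.6, 56.2, 64.0], 'score': 0.77}
cover_grip {'rect': [247.2, 163.4, 25.3, 29.5], 'score': 0.38}
case {'rect': [218.3, 212.4, 63.9, 87.5], 'score': 0.58}
latch {'rect': [240.6, 215.7, 19.3, 10.1], 'score': 0.61}
```

```bash
ls -la .
```

```text
total 4216
drwxr-xr-x  3 agent agent    4096 Dec  7 14:07 .
drwxr-xr-x 23 root  root     4096 Dec  7 14:06 ..
-rw-r--r--  1 agent agent 4301684 Dec  7 14:07 d0.pkl
drwxr-xr-x  2 agent agent    4096 Dec  7 14:07 pics
```

View pics/top0.png

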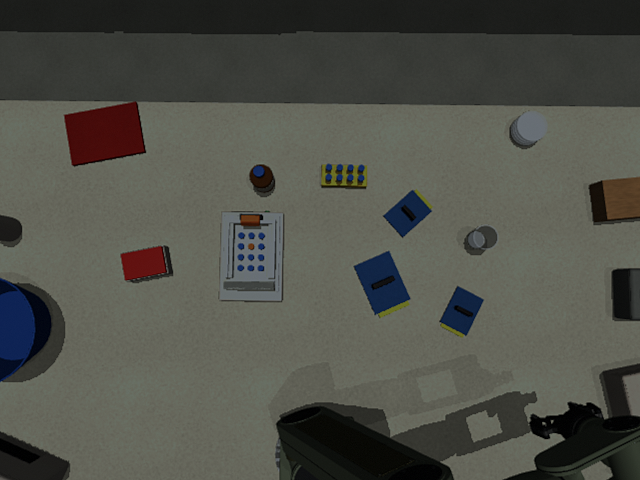

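View pics/side0.png

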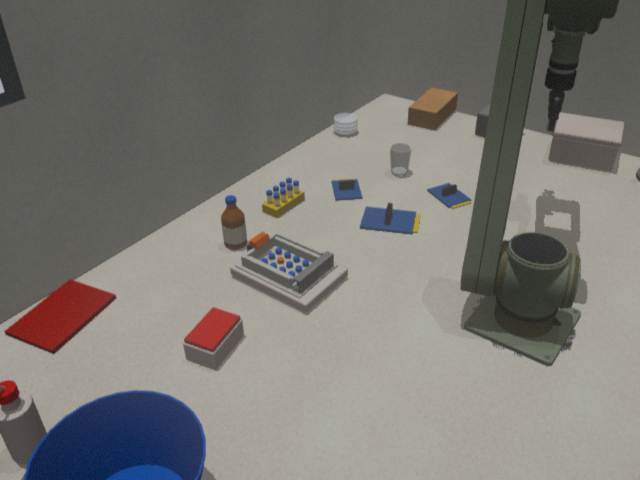

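```bash
cat > h.py <<'E'
import numpy as np,cv2,pickle
from scipy.spatial.transform import Rotation as R
def rot(q): return R.from_quat([q[1],q[2],q[3],q[0]]).as_matrix()
def ray(m,u,v):
    K=m["camera_matrix"]; u=np.asarray(u,float);v=np.asarray(v,float)
    return np.stack([(u-K[0,2])/K[0,0],-(v-K[1,2])/K[1,1],-np.ones_like(u)],-1)@rot(m["attitude"]).T
def unproj(m,u,v,d): return m["xyz"]+ray(m,u,v)*np.asarray(d)[...,None]
def onz(m,u,v,z):
    r=ray(m,u,v); return m["xyz"]+r*((z-m["xyz"][2])/r[...,2])[...,None]
def proj(m,P):
    c=(np.asarray(P)-m["xyz"])@rot(m["attitude"]); K=m["camera_matrix"]
    return np.stack([K[0,2]+K[0,0]*c[...,0]/-c[...,2],K[1,2]-K[1,1]*c[...,1]/-c[...,2]],-1)
E
python3 - <<'E'
from h import *
D=pickle.load(open("d0.pkl","rb")); im,d,m=D["top"]
hsv=cv2.cvtColor(im,cv2.COLOR_BGR2HSV)
blue=((hsv[...,0]>100)&(hsv[...,0]<130)&(hsv[...,1]>150)&(hsv[...,2]>50)).astype(np.uint8)
yel=((hsv[...,0]>22)&(hsv[...,0]<35)&(hsv[...,1]>150)&(hsv[...,2]>80)).astype(np.uint8)
for nm,(l,t,r,b) in {"A":(345,240,420,325),"B":(375,180,440,245),"C":(430,275,495,345)}.items():
    for cn,mk in(("blue",blue),("yel",yel)):
        s=np.zeros_like(mk); s[t:b,l:r]=mk[t:b,l:r]
        if cn=="blue": s=cv2.morphologyEx(s,cv2.MORPH_CLOSE,np.ones((9,9)))
        v,u=np.nonzero(s); P=onz(m,u,v,0.008 if cn=="blue" else .005)
        rc=cv2.minAreaRect((P[:,:2]*1000).astype(np.float32)); 
        print(nm,cn,len(u),rc,np.median(unproj(m,u,v,d[v,u])[:,2]))
# case: white blob
c=onz(m,np.array([251]),np.array([257]),.03); print(c)
up=np.array([220,283,282,220]);vp=np.array([212,212,300,300])
print(onz(m,up,vp,.032))
for u,v in((230,212),(251,219),(251,230),(251,286),(251,290),(251,240),(225,256)):
    print(u,v,unproj(m,u,v,np.array(d[v,u])))
crop=cv2.resize(im[200:350,200:500],None,fx=2.6,fy=2.6,interpolation=cv2.INTER_CUBIC); cv2.imwrite("pics/crop0.png",cv2.convertScaleAbs(crop,alpha=1.6))
E
```

```text
A blue 1973 ((476.8280944824219, -177.8719024658203), (147.22181701660156, 107.93205261230469), 23.915842056274414) 0.008259996299855965
A yel 136 ((402.2072448730469, -211.23817443847656), (11.975634574890137, 89.24022674560547), 24.104305267333984) 0.003708268039757434
B blue 1077 ((674.9970092773438, -251.69590759277344), (80.90159606933594, 111.0931396484375), 42.05228805541992) 0.006233123645681848
B yel 62 ((717.3908081054688, -298.19061279296875), (65.43165588378906, 7.667064666748047), 42.058807373046875) 0.0035562562064965775
C blue 1128 ((399.48211669921875, -404.0129699707031), (81.62583923339844, 110.28851318359375), 62.91220474243164) 0.0060348673971580835
C yel 79 ((344.1615905761719, -375.794677734375), (67.75770568847656, 9.062982559204102), 62.821041107177734) 0.003942912830918077
[[0.54422448 0.19128769 0.03      ]]
[[0.67007418 0.28047667 0.032     ]
 [0.67171748 0.10335632 0.032     ]
 [0.42527517 0.10278831 0.032     ]
 [0.42395765 0.27478681 0.032     ]]
230 212 [0.67123243 0.25349926 0.02537178]
251 219 [0.64464385 0.18638724 0.0845042 ]
251 230 [0.61959411 0.19196211 0.03576721]
251 286 [0.46371376 0.18431161 0.07434654]
251 290 [0.45240702 0.18830627 0.04041235]
251 240 [0.59148659 0.19141591 0.03599576]
225 256 [0.54465624 0.25776825 0.06564916]
```

View pics/crop0.png

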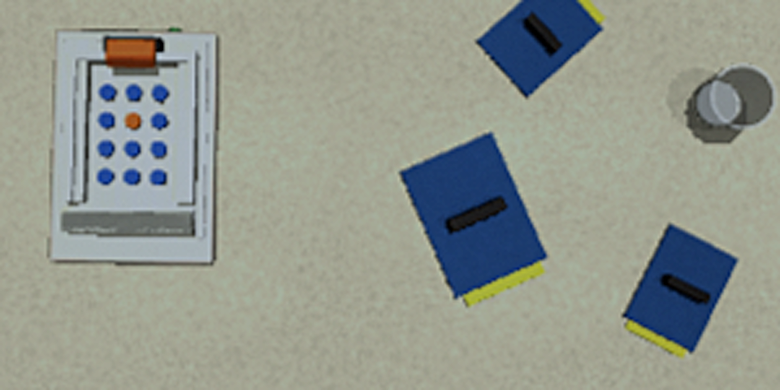

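Run:
```python
from h import *
from workcell import ctrl,eyes
s=ctrl.sense(); m=eyes.camera_model("wrist"); Rt=rot(s["tool_rot"])
print(m["camera_matrix"]); print("cam in tool",Rt.T@(m["xyz"]-s["position"])); print(Rt.T@rot(m["attitude"])); print(Rt)
```

```text
[[346.25063327   0.         318.35097141]
 [  0.         346.25063327 235.61395456]
 [  0.           0.           1.        ]]
cam in tool [0.07013344 0.00045563 0.03118617]
[[-1.72272774e-04  9.60436287e-01  2.78499748e-01]
 [ 9.99999895e-01  4.72927812e-05  4.55479957e-04]
 [ 4.24288450e-04  2.78499797e-01 -9.60436194e-01]]
[[ 9.51784483e-01  3.06767406e-01 -2.36592283e-04]
 [ 3.06767497e-01 -9.51784243e-01  6.76679389e-04]
 [-1.76016258e-05 -7.16631765e-04 -9.99999743e-01]]
```

>>> drive_tool:
  steps:
    - [0.1,-0.1,0.01,0]
    - [0.22,-0.22,0.02,0]
    - [0.35,-0.36,0.03,0]
    - [0.48,-0.49,0.04,0]
    - [0.61,-0.62,0.05,0]
    - [0.73,-0.74,0.06,0]
    - [0.84,-0.86,0.07,0]
    - [0.92,-0.94,0.073,0]
    - [0.962,-0.981,0.073,0]
    - [0.962,-0.981,0.073,0]
  jaw: 1
  force: 25

```text
time: 1.5
position: [0.361, -0.1778, 0.3827]
tool_rot: [-0.0, 0.988, 0.157, -0.0]
force: [0.3, -1.0, 0.2]
gripper_width: 0.0854
```

>>> drive_tool:
  steps:
    - [0.1,-0.1,0.01,0.005]
    - [0.22,-0.22,0.02,0.01]
    - [0.35,-0.36,0.03,0.015]
    - [0.48,-0.49,0.04,0.02]
    - [0.61,-0.62,0.05,0.027]
    - [0.73,-0.74,0.06,0.034]
    - [0.84,-0.86,0.07,0.04]
    - [0.92,-0.94,0.073,0.047]
    - [0.962,-0.981,0.073,0.047]
    - [0.962,-0.981,0.073,0.047]

```text
time: 2.75
position: [0.5449, 0.191, 0.3607]
tool_rot: [0.0, 1.0, 0.01, -0.0]
force: [0.3, 0.2, -0.4]
gripper_width: 0.0852
```

Run:
```python
from h import *
from workcell import ctrl,eyes
m=eyes.camera_model("wrist");im,d=eyes.get_image("wrist"); s=ctrl.sense()
pickle.dump((im,d,m,s),open("w1.pkl","wb")); cv2.imwrite("pics/w1.png",cv2.convertScaleAbs(im,alpha=1.5)); print(s["position"],s["tool_rot"],s["joints"],m["xyz"],s["time"])
```

```text
[0.54442413 0.19041616 0.3607626 ] [ 2.01015878e-04  9.99953569e-01  9.61730371e-03 -5.71556049e-04] [ 3.16527685e-01  3.53226820e-01  1.62909817e+00 -4.13246666e-05
  1.16047882e+00  1.86810561e+00] [0.61516109 0.19172513 0.32944494] 2.8
```

View pics/w1.png

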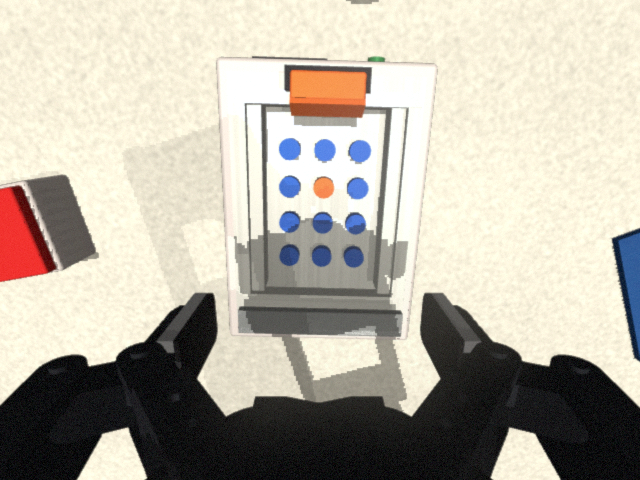

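Run:
```python
from h import *
im,d,m,s=pickle.load(open("w1.pkl","rb"))
P=lambda u,v,z:np.round(onz(m,np.array(u,float),np.array(v,float),z),4)
D=lambda u,v:np.round(unproj(m,u,v,np.array(d[v,u])),4)
for u in(270,320,370):
    print(u,[ (v,*D(u,v)[[0,2]]) for v in range(284,342,4)])
for u in(305,328,350):
    print(u,[ (v,*D(u,v)[[0,2]]) for v in range(64,124,4)])
for v in (180,270):
    print(v,[(u,*D(u,v)[1:]) for u in list(range(212,276,3))]); print([(u,*D(u,v)[1:]) for u in range(372,440,3)])
a=cv2.convertScaleAbs(cv2.resize(im[270:345,215:425],None,fx=3.7,fy=3.7,interpolation=cv2.INTER_NEAREST),alpha=2)
b=cv2.convertScaleAbs(cv2.resize(im[50:125,215:425],None,fx=3.7,fy=3.7,interpolation=cv2.INTER_NEAREST),alpha=1.6)
cv2.imwrite("pics/w1c.png",np.vstack([b,a]))
```

```text
270 [(284, np.float64(0.4817), np.float64(0.0341)), (288, np.float64(0.4806), np.float64(0.0403)), (292, np.float64(0.4799), np.float64(0.0472)), (296, np.float64(0.4778), np.float64(0.0509)), (300, np.float64(0.4741), np.float64(0.0513)), (304, np.float64(0.4706), np.float64(0.0521)), (308, np.float64(0.4759), np.float64(0.0694)), (312, np.float64(0.4753), np.float64(0.075)), (316, np.float64(0.4712), np.float64(0.0742)), (320, np.float64(0.4675), np.float64(0.0742)), (324, np.float64(0.4638), np.float64(0.0742)), (328, np.float64(0.4596), np.float64(0.0735)), (332, np.float64(0.4563), np.float64(0.0743)), (336, np.float64(0.4253), np.float64(0.0316)), (340, np.float64(0.3998), np.float64(-0.0006))]
320 [(284, np.float64(0.483), np.float64(0.0349)), (288, np.float64(0.48), np.float64(0.0371)), (292, np.float64(0.4804), np.float64(0.0465)), (296, np.float64(0.4789), np.float64(0.0513)), (300, np.float64(0.4752), np.float64(0.0517)), (304, np.float64(0.4714), np.float64(0.052)), (308, np.float64(0.476), np.float64(0.068)), (312, np.float64(0.4758), np.float64(0.0743)), (316, np.float6
[... 6647 characters left out ...]
p.float64(0.1263), np.float64(0.0655)), (399, np.float64(0.1239), np.float64(0.0657)), (402, np.float64(0.1215), np.float64(0.0658)), (405, np.float64(0.1105), np.float64(0.035)), (408, np.float64(0.1066), np.float64(0.0306)), (411, np.float64(0.1043), np.float64(0.0324)), (414, np.float64(0.1007), np.float64(0.0295)), (417, np.float64(0.0889), np.float64(0.0008)), (420, np.float64(0.0854), np.float64(-0.0005)), (423, np.float64(0.0822), np.float64(-0.001)), (426, np.float64(0.0796), np.float64(0.0004)), (429, np.float64(0.0764), np.float64(-0.0001)), (432, np.float64(0.0733), np.float64(-0.0003)), (435, np.float64(0.0703), np.float64(-0.0001)), (438, np.float64(0.0674), np.float64(0.0005))]
```

View pics/w1c.png

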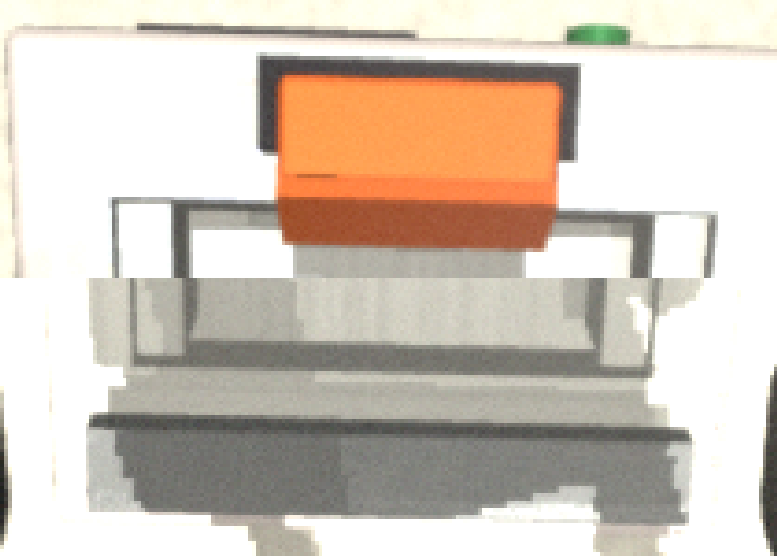

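Run:
```python
from h import *
im,d,m,s=pickle.load(open("w1.pkl","rb"))
v,u=np.mgrid[0:480,0:640]; P=unproj(m,u,v,d)
x,y,z=P[...,0],P[...,1],P[...,2]
# cheeks inner edges: per row the transition between z>.0635 and z<.0635
L=[];Rr=[];CL=[];CR=[]
for r in range(125,285):
    zz=z[r]; 
    c=[k for k in range(236,262) if zz[k]>.0635>zz[k+1]>.05]
    if c: 
        k=c[-1]; L.append(onz(m,np.array(k+.5),np.array(float(r)),.067)[:2])
    c=[k for k in range(378,412) if .05<zz[k]<.0635<zz[k+1]<.08]
    if c: k=c[-1]; Rr.append(onz(m,np.array(k+.5),np.array(float(r)),.067)[:2])
    c=[k for k in range(212,236) if zz[k]<.016<zz[k+1]]
    if c: CL.append(onz(m,np.array(c[0]+.5),np.array(float(r)),.032)[:2])
    c=[k for k in range(405,435) if zz[k]>.016>zz[k+1]]
    if c: CR.append(onz(m,np.array(c[-1]+.5),np.array(float(r)),.032)[:2])
for n,A in(("L",L),("R",Rr),("CL",CL),("CR",CR)):
    A=np.array(A); 
    for _ in range(3):
        p=np.polyfit(A[:,0],A[:,1],1); e=A[:,1]-np.polyval(p,A[:,0]); A=A[abs(e)<2.5*e.std()+1e-5]
    print(n,len(A),"yaw deg",np.degrees(p[0]),"y@.55",np.polyval(p,.55))
E2=[];E3=[]
for c in range(245,398):
    k=[r for r in range(300,322) if z[r,c]<.06<z[r+1,c]]
    if k: E2.append(onz(m,np.array(float(c)),np.array(k[0]+.5),.075)[:2])
for c in range(296,362):
    k=[r for r in range(100,125) if z[r,c]>.06>z[r+1,c]]
    if k: E3.append(onz(m,np.array(float(c)),np.array(k[0]+.5),.072)[:2])
for n,A in(("lip",E2),("nose",E3)):
    A=np.array(A); p=np.polyfit(A[:,1],A[:,0],1); print(n,len(A),"yaw",-np.degrees(p[0]),"x@.187",np.polyval(p,.187))
# support check of the jaws
print(proj(m,np.array([.559,.1875,.067])))
```

```text
L 151 yaw deg -0.4765001444135214 y@.55 0.24491697899285897
R 157 yaw deg -0.38110957169395093 y@.55 0.12936869779276902
CL 153 yaw deg -0.4450857710261128 y@.55 0.273906296993756
CR 150 yaw deg -0.389091488470184 y@.55 0.10047440362659305
lip 153 yaw -0.433985082579735 x@.187 0.4800323778292028
nose 66 yaw -0.47622928268772025 x@.187 0.6279026296299365
[322.563677   210.62136307]
```

>>> drive_tool:
  steps:
    - [-0.03,0.12,0,-0.005]
    - [-0.06,0.28,0.02,-0.01]
    - [-0.1,0.44,0.04,-0.02]
    - [-0.14,0.6,0.08,-0.03]
    - [-0.18,0.75,0.12,-0.04]
    - [-0.22,0.88,0.16,-0.05]
    - [-0.24,0.97,0.19,-0.06]
    - [-0.248,1.0,0.2,-0.0636]
    - [-0.248,1.0,0.2,-0.0636]
    - [-0.248,1.0,0.2,-0.0636]

```text
time: 4.05
position: [0.4753, -0.1112, 0.3014]
tool_rot: [0.0, 0.978, 0.207, -0.0]
force: [-0.2, 0.0, 0.2]
gripper_width: 0.0851
```

Run:
```python
from h import *
from workcell import ctrl,eyes
m=eyes.camera_model("wrist");im,d=eyes.get_image("wrist"); s=ctrl.sense()
pickle.dump((im,d,m,s),open("w2.pkl","wb")); cv2.imwrite("pics/w2.png",cv2.convertScaleAbs(im,alpha=1.5)); print(s["position"],s["tool_rot"],s["joints"],m["xyz"],s["time"],s["force"])
hsv=cv2.cvtColor(im,cv2.COLOR_BGR2HSV)
for n,lo,hi in(("blue",100,130),("yel",22,35)):
    k=((hsv[...,0]>lo)&(hsv[...,0]<hi)&(hsv[...,1]>130)&(hsv[...,2]>40)).astype(np.uint8)
    if n=="blue":k=cv2.morphologyEx(k,cv2.MORPH_OPEN,np.ones((3,3)))
    cnt,_=cv2.findContours(k,cv2.RETR_EXTERNAL,cv2.CHAIN_APPROX_NONE)
    for c in sorted(cnt,key=cv2.contourArea)[-3:]:
        c=c[:,0].astype(float); Q=onz(m,c[:,0],c[:,1],.008 if n=="blue" else .005)
        print(n,len(c),c.min(0),c.max(0),cv2.minAreaRect((Q[:,:2]*1000).astype(np.float32)))
v,u=np.mgrid[0:480,0:640]; P=unproj(m,u,v,d)
k=(P[...,2]>.035)&(P[...,2]<.055)&(P[...,0]>.42)&(P[...,0]<.54)&(P[...,1]>-.24)&(P[...,1]<-.12)
Q=P[k]; print("rib",len(Q),cv2.minAreaRect((Q[:,:2]*1000).astype(np.float32)),np.percentile(Q[:,2],[5,50,95]))
```

```text
[ 0.47548956 -0.11093063  0.30136993] [ 1.97084899e-04  9.78177084e-01  2.07772614e-01 -3.06776048e-04] [-2.52567543e-01  2.79816354e-01  1.91101491e+00 -7.69314588e-04
  9.51135142e-01  9.00081002e-01] [ 0.53945094 -0.08311628  0.27015051] 4.1 [0.95499681 0.15696415 0.36686924]
blue 125 [507. 427.] [553. 476.] ((358.1672668457031, -388.21270751953125), (73.39034271240234, 21.78762435913086), 62.9755859375)
blue 449 [536.   0.] [639. 138.] ((658.1019287109375, -236.7850341796875), (81.76136779785156, 66.64246368408203), 41.730567932128906)
blue 715 [332. 167.] [475. 340.] ((477.2476806640625, -181.05450439453125), (147.2276611328125, 108.21917724609375), 23.936655044555664)
yel 82 [502. 437.] [534. 476.] ((341.4863586425781, -383.40203857421875), (56.73682403564453, 9.657766342163086), 62.992767333984375)
yel 189 [340. 343.] [427. 353.] ((398.0702819824219, -208.8059539794922), (10.12765121459961, 77.14663696289062), 23.936880111694336)
rib 1916 ((476.91143798828125, -181.40377807617188), (14.220892906188965, 63.97254180908203), 24.122365951538086) [0.03713876 0.04312757 0.04437366]
```

View pics/w2.png

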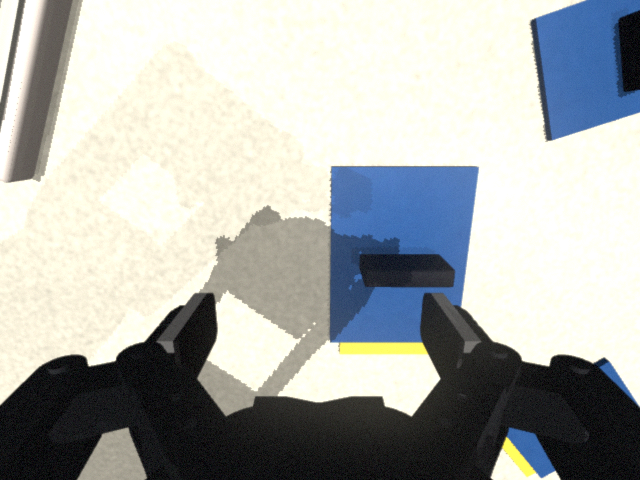

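>>> drive_tool:
  steps:
    - [-0.03,0.08,0,0]
    - [-0.07,0.17,0.02,0]
    - [-0.091,0.216,0.07,0]
    - [-0.091,0.216,0.15,0]
    - [-0.091,0.216,0.23,0]
    - [-0.091,0.216,0.3,0]
    - [-0.091,0.216,0.36,0]
    - [-0.091,0.216,0.395,0]
    - [-0.091,0.216,0.405,0]
    - [-0.091,0.216,0.405,0]

```text
time: 5.35
position: [0.477, -0.1812, 0.18]
tool_rot: [0.0, 0.978, 0.208, -0.0]
force: [0.7, -0.3, -0.4]
gripper_width: 0.0856
```

>>> drive_tool:
  steps:
    - [0,0,0,0]
    - [0,0,0,0]
    - [0,0,0,0]
    - [0,0,0,0]
    - [0,0,0,0]
    - [0,0,0,0]
    - [0,0,0,0]
    - [0,0,-0.02,0]
    - [0,0,-0.05,0]
    - [0,0,-0.1,0]
  jaw: -1
  force: 30

```text
time: 6.6
position: [0.4767, -0.1812, 0.2104]
tool_rot: [-0.0, 0.978, 0.208, -0.001]
force: [0.4, -0.3, -1.5]
gripper_width: 0.0635
```

Run:
```python
from h import *
from workcell import ctrl,eyes
m=eyes.camera_model("wrist");im,d=eyes.get_image("wrist"); s=ctrl.sense()
pickle.dump((im,d,m,s),open("w3.pkl","wb")); cv2.imwrite("pics/w3.png",cv2.convertScaleAbs(im,alpha=1.5)); print(s)
```

```text
{'time': 6.65, 'joints': array([-3.85462227e-01,  4.25106601e-01,  1.96538094e+00, -9.75619316e-04,
        7.47931634e-01,  7.67360941e-01]), 'qvel': array([-0.00061394,  0.00830472, -0.00431463,  0.00111562, -0.066111  ,
       -0.00041898]), 'effort': array([-2.35194666e-02, -3.58485818e+01, -1.42262793e+01, -2.32663864e-03,
        2.28996584e-01,  2.58724494e-04]), 'position': array([ 0.47750532, -0.1814458 ,  0.21252985]), 'tool_rot': array([0.00116398, 0.97816624, 0.20781767, 0.00112842]), 'force': array([ 0.72857876,  0.16765631, -0.36506145]), 'wrist_torque': array([-0.02032227, -0.02908221,  0.02124301]), 'gripper_width': 0.06356825228920064}
```

View pics/w3.png

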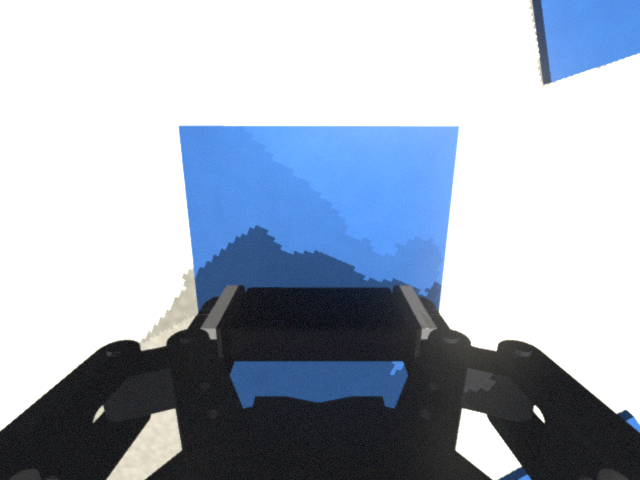

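```bash
cat >> h.py <<'E'
def board(im,d,m,s,cx,vmin=0):
    """plane fit of blue board top in world; cx: world yaw of the cover's x"""
    hsv=cv2.cvtColor(im,cv2.COLOR_BGR2HSV)
    k=(hsv[...,0]>100)&(hsv[...,0]<130)&(hsv[...,1]>130)&(hsv[...,2]>30)&(d>0.02)
    n,lab,st,_=cv2.connectedComponentsWithStats(k.astype(np.uint8))
    i=1+np.argmax(st[1:,4]); v,u=np.nonzero(lab==i)
    P=unproj(m,u,v,d[v,u]); T=s["position"]
    X=(P[:,:2]-T[:2])@np.array([np.cos(cx),np.sin(cx)]); Y=(P[:,:2]-T[:2])@np.array([-np.sin(cx),np.cos(cx)])
    g=np.ones(len(X),bool)
    for _ in range(4):
        A=np.c_[np.ones(g.sum()),X[g],Y[g]]; c,*_=np.linalg.lstsq(A,P[g,2],rcond=None)
        e=P[:,2]-np.c_[np.ones(len(X)),X,Y]@c; g=abs(e)<max(2.5*e[g].std(),.001)
    print("pix",len(u),"inl",g.sum(),"board top z under TCP",c[0],"tcp z-that",T[2]-c[0],"tilt pitch rad",np.arctan(c[1]),"roll",np.arctan(c[2]),"X range",X[g].min(),X[g].max(),"Y",Y[g].min(),Y[g].max(),"std",e[g].std())
    return c
E
python3 - <<'E'
from h import *
im,d,m,s=pickle.load(open("w3.pkl","rb")); board(im,d,m,s,np.radians(24))
E
```

```text
pix 42167 inl 41157 board top z under TCP 0.037151966313590155 tcp z-that 0.1753778879277522 tilt pitch rad -0.00036824905754028684 roll 0.002046030786245015 X range -0.007644147955916991 0.07276915160605504 Y -0.05448844055541672 0.05524076774348421 std 0.0005757517367471717
```

>>> drive_tool:
  steps:
    - [0.01,-0.05,-0.08,0.0]
    - [0.03,-0.15,-0.16,0.008]
    - [0.06,-0.29,-0.22,0.018]
    - [0.085,-0.44,-0.24,0.03]
    - [0.11,-0.59,-0.24,0.041]
    - [0.14,-0.73,-0.24,0.051]
    - [0.16,-0.85,-0.24,0.06]
    - [0.178,-0.94,-0.24,0.066]
    - [0.188,-0.99,-0.24,0.0679]
    - [0.188,-0.995,-0.24,0.0679]

```text
time: 7.9
position: [0.4072, 0.115, 0.2842]
tool_rot: [0.001, 1.0, -0.003, 0.002]
force: [-0.0, -0.0, -1.9]
gripper_width: 0.0636
```

>>> drive_tool:
  steps:
    - [-0.01,-0.05,0,0]
    - [-0.03,-0.13,0.01,0]
    - [-0.05,-0.2,0.03,0]
    - [-0.058,-0.235,0.05,0.0003]
    - [-0.058,-0.243,0.07,0.0003]
    - [-0.058,-0.243,0.085,0.0003]
    - [-0.058,-0.243,0.095,0.0003]
    - [-0.058,-0.243,0.105,0.0003]
    - [-0.058,-0.243,0.115,0.0003]
    - [-0.058,-0.243,0.12,0.0003]

```text
time: 9.15
position: [0.3896, 0.1875, 0.2483]
tool_rot: [0.001, 1.0, -0.004, 0.001]
force: [-4.5, -0.2, 6.1]
gripper_width: 0.0635
```

Run:
```python
from h import *
from workcell import ctrl,eyes
m=eyes.camera_model("wrist");im,d=eyes.get_image("wrist"); s=ctrl.sense()
im2,d2=eyes.get_image("side")
pickle.dump((im,d,m,s),open("w4.pkl","wb")); cv2.imwrite("pics/w4.png",cv2.convertScaleAbs(im,alpha=1.5)); print(s)
cv2.imwrite("pics/s4.png",cv2.resize(im2[150:350,200:460],None,fx=3,fy=3))
board(im,d,m,s,-.0075)
```

```text
{'time': 9.2, 'joints': array([ 0.42270781,  0.27380581,  2.09787835, -0.00362284,  0.76944352,
        2.00450232]), 'qvel': array([-7.43962253e-05, -2.46018288e-03, -1.45480445e-03, -3.80610672e-04,
        2.88469994e-03, -7.21144447e-04]), 'effort': array([-9.06869452e-01, -2.98161703e+01, -1.76385838e+01, -3.46208671e-01,
       -1.02031600e+00,  1.64903066e-02]), 'position': array([0.38964262, 0.18748015, 0.24821894]), 'tool_rot': array([ 1.05021857e-03,  9.99990366e-01, -4.19822777e-03,  7.34933180e-04]), 'force': array([-3.62070388,  0.29733275,  4.81304387]), 'wrist_torque': array([0.10237659, 0.39721408, 0.00739387]), 'gripper_width': 0.06340624320615167}
pix 45487 inl 44478 board top z under TCP 0.07539921437133683 tcp z-that 0.17281972977416532 tilt pitch rad 0.10949655424511665 roll -3.132289421016625e-05 X range -0.005016966368495822 0.07634846917282825 Y -0.05599929714838939 0.0543217678568931 std 0.0005655191163150401
```

View pics/w4.png

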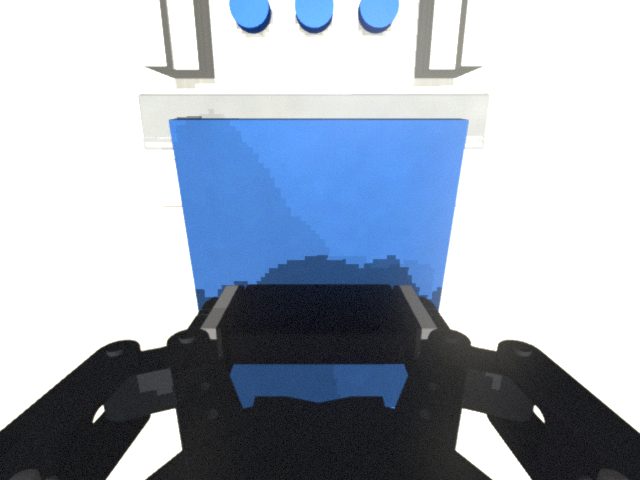

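View pics/s4.png

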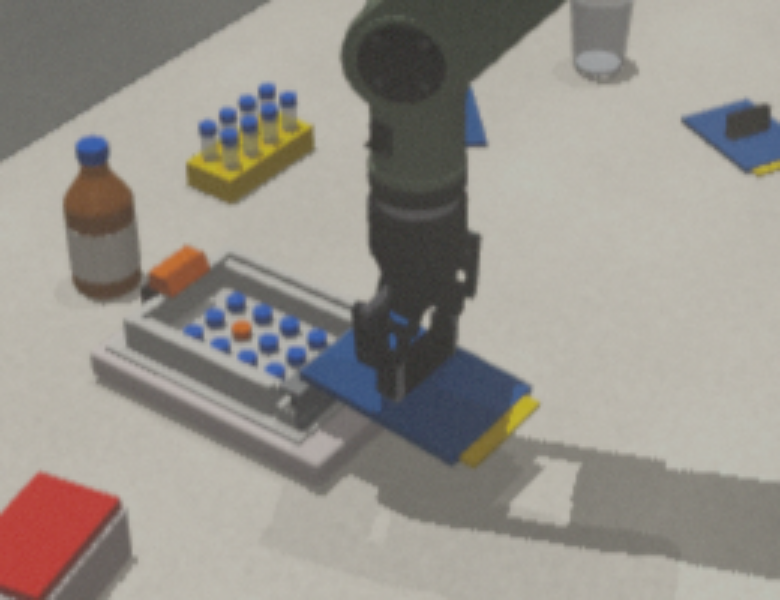

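>>> drive_tool:
  steps:
    - [0,0,0.009,0]
    - [0,0,0.018,0]
    - [0,0,0.027,0]
    - [0,0,0.036,0]
    - [0,0,0.044,0]
    - [0,0,0.049,0]
    - [0,0,0.049,0]
    - [0,0,0.02,0]
    - [0,0,-0.05,0]
    - [0,0,-0.14,0]

```text
time: 10.5
position: [0.3899, 0.1874, 0.291]
tool_rot: [0.001, 1.0, -0.004, 0.001]
force: [-0.5, 0.0, -2.1]
gripper_width: 0.0635
```

Run:
```python
from h import *
from workcell import ctrl,eyes
m=eyes.camera_model("wrist");im,d=eyes.get_image("wrist"); s=ctrl.sense()
pickle.dump((im,d,m,s),open("w5.pkl","wb")); cv2.imwrite("pics/w5.png",cv2.convertScaleAbs(im,alpha=1.5)); print(s["time"],s["position"],s["force"],s["tool_rot"],s["wrist_torque"])
board(im,d,m,s,-.0075)
```

```text
10.55 [0.39097814 0.18791283 0.29433162] [0.87131318 2.03738467 0.8769071 ] [-3.66749700e-04  9.99981582e-01 -4.30315420e-03  4.26431356e-03] [ 0.05758694 -0.05508585 -0.04267687]
pix 50680 inl 48917 board top z under TCP 0.11825869437377323 tcp z-that 0.1760729272503802 tilt pitch rad 0.3212119132626053 roll -0.00043045613187539213 X range -0.006254247443097512 0.07632614398387352 Y -0.05626226350363975 0.05381344670553498 std 0.0005467778018324789
```

>>> drive_tool:
  steps:
    - [0.0,0,-0.01,0]
    - [0.03,0,-0.03,0]
    - [0.09,-0.001,-0.03,0]
    - [0.18,-0.002,-0.03,0]
    - [0.28,-0.003,-0.03,0]
    - [0.38,-0.004,-0.03,0]
    - [0.47,-0.005,-0.03,0]
    - [0.53,-0.006,-0.03,0]
    - [0.56,-0.006,-0.03,0]
    - [0.56,-0.006,-0.03,0]
  force: 60

```text
time: 11.8
position: [0.5596, 0.1881, 0.3039]
tool_rot: [-0.0, 1.0, -0.005, 0.004]
force: [-0.0, 0.4, -1.9]
gripper_width: 0.063
```

Run:
```python
from h import *
from workcell import ctrl,eyes
m=eyes.camera_model("wrist");im,d=eyes.get_image("wrist"); s=ctrl.sense()
pickle.dump((im,d,m,s),open("w6.pkl","wb")); cv2.imwrite("pics/w6.png",cv2.convertScaleAbs(im,alpha=1.5)); print(s["time"],s["position"],s["force"],s["tool_rot"],s["wrist_torque"])
print("tcp by cam",m["xyz"]-rot(s["tool_rot"])@np.array([.07013,.00046,.03119]))
board(im,d,m,s,-.0075)
```

```text
11.85 [0.55891024 0.18812918 0.30406813] [ 0.24893341 -0.40037976 -1.27246736] [-1.42752678e-04  9.99984326e-01 -4.38689642e-03  3.47588485e-03] [-0.00915163  0.01493212  0.02155687]
tcp by cam [0.55975727 0.18783194 0.30395282]
pix 50056 inl 48416 board top z under TCP 0.13001850730146228 tcp z-that 0.17404962392646114 tilt pitch rad 0.32662954957093954 roll 0.0023214695504990206 X range -0.004391013387293453 0.07891953547765684 Y -0.055363470884835043 0.05463013607091443 std 0.0005483231645632351
```

View pics/w6.png

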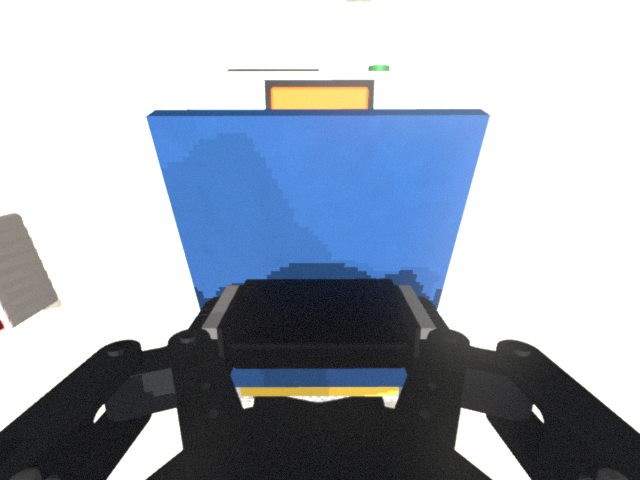

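>>> drive_tool:
  steps:
    - [0,0,0.02,0]
    - [0,0,0.045,0]
    - [0,0,0.07,0]
    - [0,0,0.095,0]
    - [0,0,0.115,0]
    - [0,0,0.128,0]
    - [0,0,0.133,0]
    - [0,0,0.133,0]
    - [-0.007,0,0.133,0]
    - [-0.013,0,0.133,0]

```text
time: 13.1
position: [0.5551, 0.1882, 0.2643]
tool_rot: [-0.0, 1.0, -0.004, 0.004]
force: [0.2, -0.1, -1.3]
gripper_width: 0.0631
```

>>> drive_tool:
  steps:
    - [-0.004,0,0,0]
    - [-0.008,0,0,0]
    - [-0.012,0,0,0]
    - [-0.016,0,0,0]
    - [-0.02,0,0,0]
    - [-0.024,0,0,0]
    - [-0.028,0,0,0]
    - [-0.03,0,0,0]
    - [-0.031,0,0,0]
    - [-0.032,0,0,0]

```text
time: 14.35
position: [0.5455, 0.1883, 0.2643]
tool_rot: [-0.0, 1.0, -0.004, 0.004]
force: [-0.5, 0.7, -1.4]
gripper_width: 0.0631
```

>>> drive_tool:
  steps:
    - [-0.002,0,0,0]
    - [-0.003,0,0,0]
    - [-0.004,0,0,0]
    - [-0.005,0,0,0]
    - [-0.006,0,0,0]
    - [-0.007,0,0,0]
    - [-0.008,0,0,0]
    - [-0.009,0,0,0]
    - [-0.01,0,0,0]
    - [-0.01,0,0,0]

```text
time: 15.6
position: [0.5435, 0.1883, 0.2648]
tool_rot: [-0.0, 1.0, -0.004, 0.006]
force: [6.0, -1.9, -1.6]
gripper_width: 0.0631
```

>>> drive_tool:
  steps:
    - [-0.002,0,0.003,0]
    - [-0.002,0,0.006,0]
    - [-0.002,0,0.009,0]
    - [-0.002,0,0.012,0]
    - [0.0,0,0.015,0]
    - [0.003,0,0.018,0]
    - [0.006,0,0.021,0]
    - [0.009,0,0.024,0]
    - [0.012,0,0.027,0]
    - [0.014,0,0.03,0]
  force: 25

```text
time: 16.85
position: [0.5471, 0.1885, 0.2572]
tool_rot: [-0.001, 1.0, -0.004, 0.004]
force: [0.2, 0.0, 14.8]
gripper_width: 0.0629
```

Run:
```python
from h import *
from workcell import ctrl,eyes
m=eyes.camera_model("wrist");im,d=eyes.get_image("wrist"); s=ctrl.sense()
pickle.dump((im,d,m,s),open("w7.pkl","wb")); cv2.imwrite("pics/w7.png",cv2.convertScaleAbs(im,alpha=1.5)); print(s["time"],s["position"],s["force"],s["tool_rot"],s["wrist_torque"])
print("tcp by cam",m["xyz"]-rot(s["tool_rot"])@np.array([.07013,.00046,.03119]))
board(im,d,m,s,-.0075)
```

```text
16.9 [0.54709328 0.18848364 0.25727791] [-0.09994133 -0.54868559 12.91459742] [-6.22562481e-04  9.99981192e-01 -4.31029534e-03  4.31850268e-03] [-0.01421671  0.80915931  0.08070754]
tcp by cam [0.54727744 0.18822115 0.2572856 ]
pix 49252 inl 47712 board top z under TCP 0.08415479299222554 tcp z-that 0.17312311850399392 tilt pitch rad 0.2747886695568429 roll 0.0015811352037278447 X range -0.004466519124170159 0.07815789575137642 Y -0.05527459113964052 0.054683689097664995 std 0.0005494617527303854
```

View pics/w7.png

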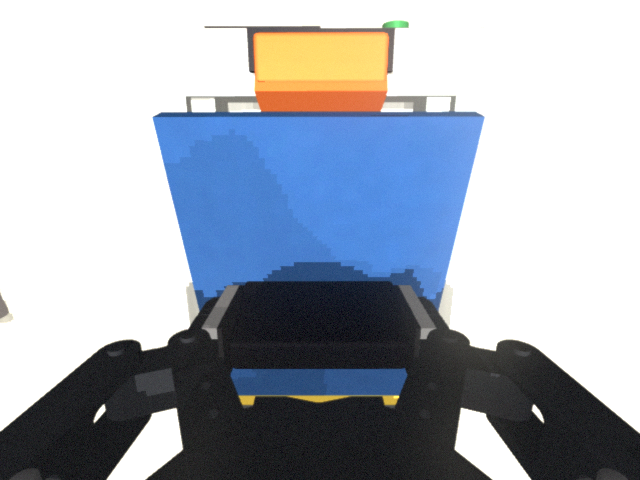

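>>> drive_tool:
  steps:
    - [0.0,0,0.004,0]
    - [0.0,0,0.007,0]
    - [0.002,0,0.01,0]
    - [0.004,0,0.013,0]
    - [0.006,0,0.016,0]
    - [0.008,0,0.019,0]
    - [0.01,0,0.022,0]
    - [0.013,0,0.025,0]
    - [0.015,0,0.027,0]
    - [0.016,0,0.028,0]
  force: 20

```text
time: 18.15
position: [0.5519, 0.1885, 0.2506]
tool_rot: [-0.001, 1.0, -0.004, 0.004]
force: [3.0, -1.4, 10.5]
gripper_width: 0.0629
```

```bash
cat > look.py <<'E'
import sys
from h import *
from workcell import ctrl,eyes
n=sys.argv[1]
m=eyes.camera_model("wrist");im,d=eyes.get_image("wrist"); s=ctrl.sense()
pickle.dump((im,d,m,s),open(n+".pkl","wb")); cv2.imwrite(f"pics/{n}.png",cv2.convertScaleAbs(im,alpha=1.5)); print(s["time"],s["position"],s["force"],s["tool_rot"],s["wrist_torque"])
print("tcp by cam",m["xyz"]-rot(s["tool_rot"])@np.array([.07013,.00046,.03119]))
c=board(im,d,m,s,-.0075)
E
python3 look.py w8
```

```text
18.2 [0.55196131 0.18848711 0.25054086] [ 1.89142455 -0.93179953 11.67092485] [-8.24225204e-04  9.99980127e-01 -4.35469270e-03  4.48359500e-03] [-0.21522529  0.31624062  0.08021067]
tcp by cam [0.5521169  0.18824106 0.25059178]
pix 46919 inl 45807 board top z under TCP 0.07851451494913295 tcp z-that 0.17202634095425837 tilt pitch rad 0.17281672528819544 roll 0.0016155442426951 X range -0.004093399121280576 0.07694963122230522 Y -0.055138243630794274 0.05484227887870229 std 0.0005590661007814243
```

View pics/w8.png

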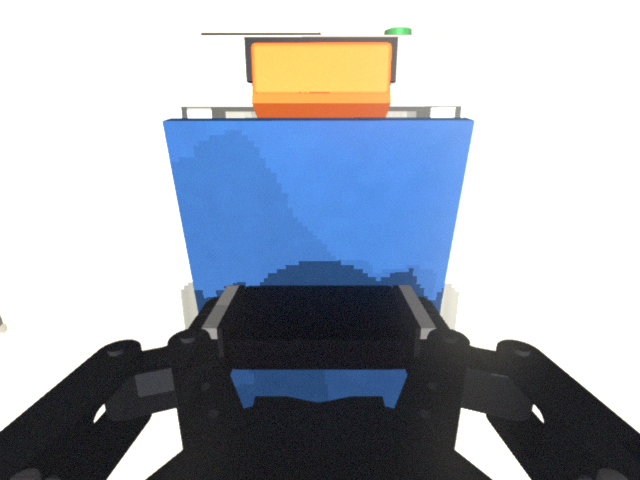

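>>> drive_tool:
  steps:
    - [0.0,0,0.003,0]
    - [0.0,0,0.005,0]
    - [0.001,0,0.006,0]
    - [0.001,0,0.007,0]
    - [0.002,0,0.008,0]
    - [0.002,0,0.009,0]
    - [0.003,0,0.01,0]
    - [0.003,0,0.011,0]
    - [0.004,0,0.011,0]
    - [0.004,0,0.011,0]
  force: 20

```text
time: 19.45
position: [0.553, 0.1885, 0.249]
tool_rot: [-0.001, 1.0, -0.004, 0.004]
force: [2.2, -0.9, 12.0]
gripper_width: 0.063
```

```bash
python3 look.py w9
```

```text
19.5 [0.55297758 0.18848697 0.24901007] [ 1.63932282 -1.23379677 12.24980581] [-9.04625131e-04  9.99980837e-01 -4.36441113e-03  4.29635158e-03] [-0.24023324  0.46773786  0.02944484]
tcp by cam [0.55315457 0.1882185  0.2490214 ]
pix 46341 inl 45282 board top z under TCP 0.0771106991431237 tcp z-that 0.17189936624754187 tilt pitch rad 0.15011805747639032 roll 0.0017220471554795509 X range -0.004804448332648877 0.07665075110041619 Y -0.05523893385500183 0.054822832518232105 std 0.0005604719815597253
```

>>> drive_tool:
  steps:
    - [0.0,0,0.003,0]
    - [0.0,0,0.004,0]
    - [0.001,0,0.005,0]
    - [0.001,0,0.006,0]
    - [0.002,0,0.007,0]
    - [0.002,0,0.008,0]
    - [0.002,0,0.008,0]
    - [0.002,0,0.008,0]
    - [0.002,0,0.008,0]
    - [0.002,0,0.008,0]

```text
time: 20.75
position: [0.5534, 0.1885, 0.2483]
tool_rot: [-0.001, 1.0, -0.004, 0.004]
force: [2.4, -1.2, 11.6]
gripper_width: 0.063
```

```bash
python3 look.py w10
```

```text
20.8 [0.55340942 0.18845687 0.24832641] [ 1.60962456 -1.44619488 11.54518127] [-9.61416711e-04  9.99981380e-01 -4.34315409e-03  4.17766276e-03] [-0.24212127  0.43145027  0.02771882]
tcp by cam [0.55359463 0.18821446 0.24834085]
pix 46153 inl 45106 board top z under TCP 0.0765214583082854 tcp z-that 0.17180495187077366 tilt pitch rad 0.1397981181053993 roll 0.0015956403142845885 X range -0.005096129589467505 0.07662406826067278 Y -0.05515534575049366 0.05487740174680918 std 0.0005633260618070261
```

>>> drive_tool:
  steps:
    - [0,0,0.002,0]
    - [0,0,0.001,0]
    - [0,0,0,0]
    - [0,0,0,0]
    - [0,0,0,0]
    - [0,0,-0.03,0]
    - [0,0,-0.08,0]
    - [0,0,-0.14,0]
    - [0,0,-0.18,0]
    - [0,0,-0.2,0]
  jaw: 1

```text
time: 22.05
position: [0.553, 0.1884, 0.3096]
tool_rot: [-0.001, 1.0, -0.004, 0.005]
force: [0.6, 0.5, -0.4]
gripper_width: 0.0855
```

```bash
python3 look.py w11
```

```text
22.1 [0.5530751  0.18838285 0.30989105] [0.52964591 0.88858718 0.34780473] [-0.00129921  0.99997597 -0.00436126  0.00522994] [0.03538782 0.01746297 0.00133886]
tcp by cam [0.55316719 0.1881245  0.30967254]
pix 33558 inl 32803 board top z under TCP 0.07607442790492665 tcp z-that 0.23381661798760273 tilt pitch rad 0.13105339167276037 roll 0.0008147728843853677 X range -0.07141384741842176 0.07675093106527786 Y -0.05481970961716959 0.05467123387415706 std 0.0005711927091117407
```

View pics/w11.png

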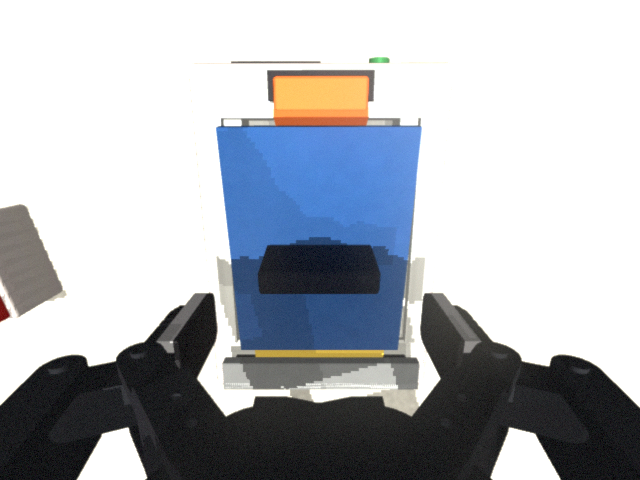

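>>> drive_tool:
  steps:
    - [0.03,0,0,0]
    - [0.08,0,0,0]
    - [0.13,0,0,0]
    - [0.155,0,0,0]
    - [0.158,0,0,0]
    - [0.158,0,0.04,0]
    - [0.158,0,0.08,0]
    - [0.158,0,0.12,0]
    - [0.158,0,0.145,0]
    - [0.158,0,0.15,0]
  jaw: -1
  force: 30

```text
time: 23.35
position: [0.6008, 0.1881, 0.2646]
tool_rot: [-0.001, 1.0, -0.004, 0.005]
force: [0.2, 0.4, -0.3]
gripper_width: 0.0001
```

```bash
python3 look.py w12
python3 - <<'E'
from h import *
from workcell import eyes
im,d=eyes.get_image("side"); cv2.imwrite("pics/s12.png",cv2.resize(im[180:330,200:400],None,fx=4,fy=4,interpolation=cv2.INTER_CUBIC))
E
```

```text
23.4 [0.60090352 0.18811614 0.26493769] [ 0.37353023 -0.57300554  0.15415052] [-0.00122366  0.99997763 -0.00432666  0.00495224] [ 0.0250983  -0.01432499 -0.03555777]
tcp by cam [0.60092833 0.18783964 0.26457601]
pix 17745 inl 17148 board top z under TCP 0.08233498751763865 tcp z-that 0.18260270393697534 tilt pitch rad 0.13145176430132074 roll 0.0009350137125314773 X range -0.027515904527349803 0.02956134312156536 Y -0.054839364317736256 0.054722315168312205 std 0.0005288019309688669
```

View pics/w12.png

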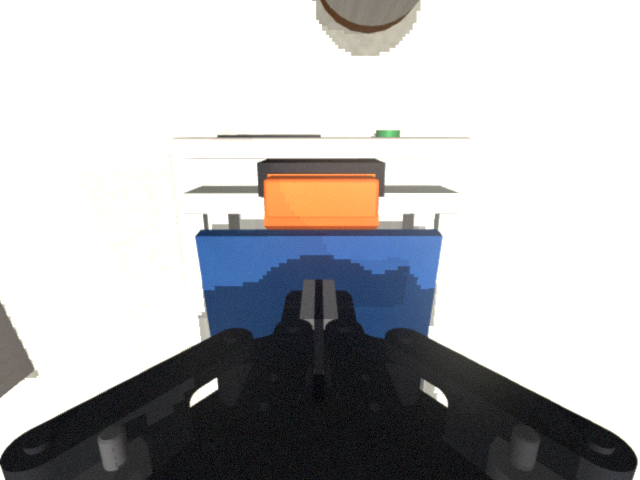

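View pics/s12.png

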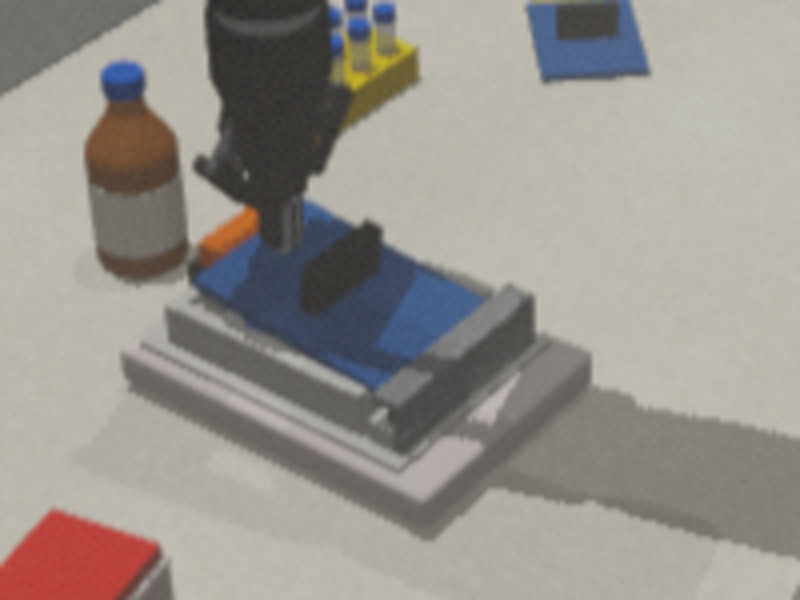

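>>> drive_tool:
  steps:
    - [0,0,0.012,0]
    - [0,0,0.024,0]
    - [0,0,0.032,0]
    - [0,0,0.039,0]
    - [0,0,0.046,0]
    - [0,0,0.053,0]
    - [0,0,0.06,0]
    - [0,0,0.066,0]
    - [0,0,0.072,0]
    - [0,0,0.077,0]

```text
time: 24.7
position: [0.6016, 0.1882, 0.2424]
tool_rot: [-0.001, 1.0, -0.004, 0.006]
force: [0.3, -1.5, 0.2]
gripper_width: 0.0002
```

```bash
python3 look.py w13
```

```text
24.75 [0.60085637 0.18821524 0.24156789] [-0.18241524  0.19471849 -0.72928481] [-0.00121967  0.99998067 -0.00443576  0.00418226] [ 0.0402895  -0.02904178  0.04691709]
tcp by cam [0.60193269 0.18802536 0.24267075]
pix 16047 inl 15598 board top z under TCP 0.06754498874733957 tcp z-that 0.1740229051450316 tilt pitch rad 0.0012635252397899708 roll 0.0005158585996985624 X range -0.019306167882372837 0.03143609660641911 Y -0.0550497705955084 0.054864275419981665 std 0.0005465099114298748
```

View pics/w13.png

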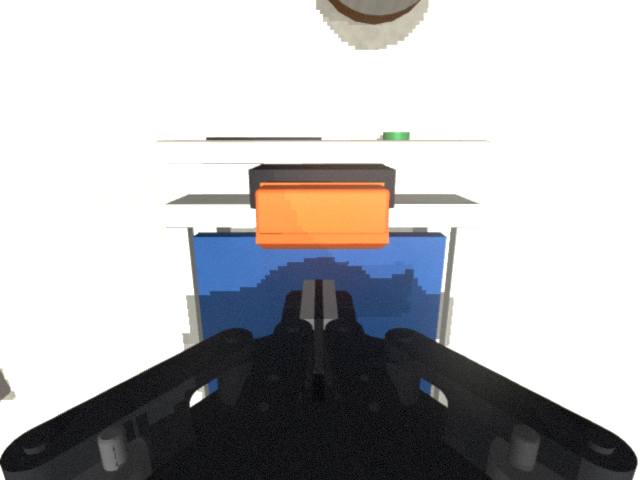

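>>> drive_tool:
  steps:
    - [0,0,-0.01,0]
    - [0,0,-0.04,0]
    - [0,0,-0.09,0]
    - [0,0,-0.15,0]
    - [0,0,-0.21,0]
    - [0,0,-0.27,0]
    - [0,0,-0.32,0]
    - [-0.05,0,-0.36,0]
    - [-0.1,0,-0.38,0]
    - [-0.12,0,-0.38,0]

```text
time: 26.0
position: [0.5624, 0.1882, 0.3557]
tool_rot: [-0.001, 1.0, -0.004, 0.004]
force: [0.4, -0.4, 0.9]
gripper_width: 0.0002
```

```bash
python3 look.py w14
python3 - <<'E'
from h import *
from workcell import eyes,ctrl
im0,_,m=pickle.load(open("d0.pkl","rb"))["top"]
im,d=eyes.get_image("top"); cv2.imwrite("pics/t14.png",cv2.convertScaleAbs(cv2.resize(im[100:350,100:500],None,fx=2,fy=2),alpha=1.4))
df=cv2.absdiff(im,im0).max(2)
for n,(l,t,w,h) in {"bottle":(248,160,28,35),"rack":(320,162,48,28),"tip":(118,244,55,40),"beaker":(462,222,38,36)}.items():
    print(n,(df[t:t+h,l:l+w]>40).mean())
W,dd,mm,s=pickle.load(open("w14.pkl","rb"))
for u,v in [(320,y) for y in range(90,170,6)]: print(v,np.round(unproj(mm,u,v,np.array(dd[v,u])),4)[[0,2]])
E
```

```text
26.05 [0.56213318 0.18823624 0.35525043] [-1.51020929  0.27494266 -0.64712599] [-0.00106918  0.99998457 -0.00420747  0.00346561] [0.0616469  0.01698327 0.01632449]
tcp by cam [0.56263491 0.18800169 0.35576851]
pix 18678 inl 18260 board top z under TCP 0.06754538858886348 tcp z-that 0.28770503994817626 tilt pitch rad 0.0006705806154443 roll 0.0007562401541786177 X range -0.07966635978459671 0.0696450429369929 Y -0.05425703726239133 0.0544854628020583 std 0.0006348489247311312
bottle 0.0
rack 0.0
tip 0.0
beaker 0.0
90 [0.6695 0.0311]
96 [0.6652 0.0302]
102 [0.6571 0.0691]
108 [0.6518 0.0866]
114 [0.6481 0.0864]
120 [0.6444 0.0874]
126 [0.6407 0.0872]
132 [0.6369 0.0869]
138 [0.6331 0.0838]
144 [0.6291 0.0749]
150 [0.6248 0.0675]
156 [0.6205 0.0679]
162 [0.6163 0.0684]
168 [0.6119 0.0674]
```

View pics/w14.png

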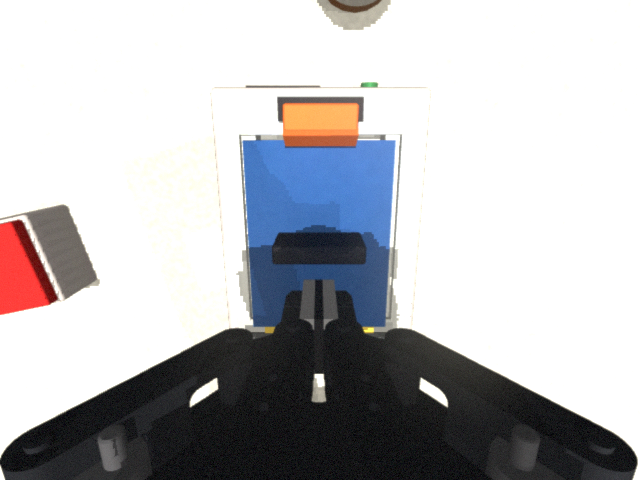

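View pics/t14.png

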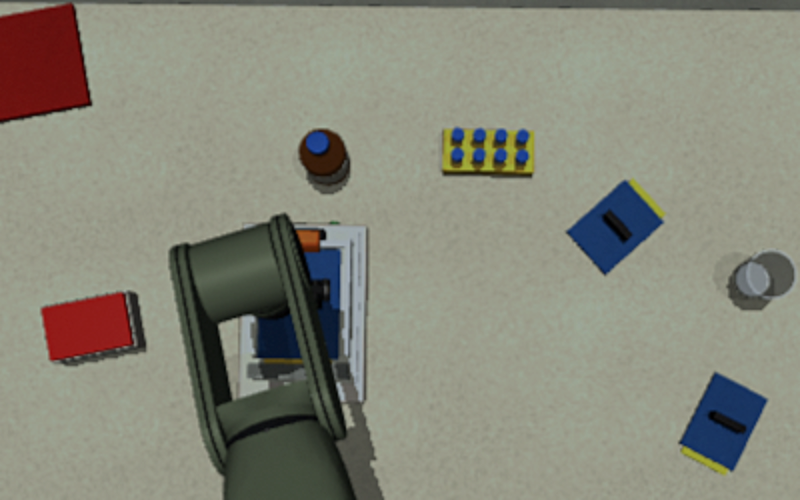

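```bash
python3 -c "
from workcell import ctrl
print(ctrl.sign_off())"
```

```text
the job is handed in; nothing more can be done
None
```

The cooler is closed: the cover lies flat and locked under the orange latch. I handed the job in at about 26 s of the 53 s limit.

**What I did**
- **Choosing the cover:** I took the largest of the three blue covers, measured at about 148 x 108 mm. The other two are smaller look-alikes.
- **Tilting:** I gripped the rib by its ends and pressed the latch edge on top of the cooler's rail, so the cover turned in the pads to 0.32 rad.
- **Sliding in:** I slid the tongue under the lip at 8 mm/s or slower until it stopped at 6 N, well below the 13 N at which the buffer gives. The stop came within 1 mm of where the camera put the groove.
- **Lowering and letting go:** I lowered the other edge in steps to 0.14 rad and let go. The cover settled on the latch nose at 0.131 rad.
- **Pressing shut:** With the fingers closed, I pressed 45 mm from the middle towards the latch until it snapped over the edge. Then I drew the arm clear.

**Last checks**
- **Cover:** its top is 67.5 mm above the bench (68 expected) and its tilt is under 0.001 rad. Its edge reaches about 4 mm under the latch nose, and the nose is back in its shut position.
- **Bystanders:** the bottle, tube rack, tip box and beaker show no change in the top picture.
- **Robot:** at hand-in it was clear of everything, with the fingers about 0.1 m above the cover.

I had no direct reading of the buffer or latch travel, so both are judged from the forces and pictures. While lowering, the cover pressed on the ledges with up to about 15 N because it turned stiffly in the pads, while the push on the tongue read about 3 N or less. No check failed or disagreed.

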